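# Add a slotted mass to the hanger of a dead-weight bonding press

### The arm

A 6-joint arm with a two-finger parallel gripper is mounted at the origin on the work surface. World frame = base frame: x ahead of the robot, y to its left, z up, the work surface at z = 0. Lengths are in mm, angles in rad, forces in N, time in s.
With the tool pointing down it reaches from about 275 to 750 mm from the base axis. Payload 10.2 kg.
Tool frame: the origin (TCP) lies at the very end of the fingers, on their centre line; the grasp point (between the pads) lies 19 mm behind it; z points along the fingers, y is the line along which they close (so a half turn about z gives the same grasp; the last joint's range is limited). The gripper opens to 85 mm and grips with 20 to 120 N. Pads are 22 mm wide; open, the fingers measure 114 mm over their backs; the gripper's body (76 mm by 85 mm) begins 54 mm behind the grasp point. The pads swing forward as they close: fully open they stand 13 mm farther back than shut.
Start: joints at [-1.401, 0.313, 1.498, -0, 1.331, -0.223], TCP at [200.946, -485.028, 231.294] pointing down, gripper open.
Joint ranges: [-2.94, 2.94], [-0.97, 2.17], [0.19, 2.56], [-1.23, 4.37], [0.02, 3.11], [-2.88, 2.88]. Speed limits (rad/s): [2.39, 2.39, 3.01, 3.14, 3.14, 3.14].

### API

Orientations are given as a unit quaternion [w, x, y, z].
In Python, from rig import ctrl, vision gives the robot as it stands. The module is installed in compiled form; this text tells all that it offers.
- The arm moves only by the tool play_rows, never from a script. Its arguments are lists of equal length, an entry for each row: "translation": the shift along the tool's x, y, z in m, a list of three; "rotation": the turn, a rotation vector about the tool's x, y, z in rad, a list of three; "gripper": the gripper's target within -1 to 1 (shut at 1, half-way at 0, fully open at -1). A call has 1 to 10 rows; each row is the pose to reach, as a shift and turn from the pose commanded when the call began, along the tool's axes at that moment; what a row does not reach only later rows make up. A row lasts 1/8 s, in which the tool goes at most 62.5 mm and 10.7 degrees, less where a joint would pass 70% of its speed; a pose out of reach is approached as far as the arm can. A call with a gripper value outside its range is refused whole. The fingers move at their own pace and stop on an object; "force" is the grip in N (left out, the last holds). Time passes only in rows, so rows that repeat a pose let the fingers close. It gives the time, the measured TCP pose, the force, the opening and the grip force at its end, in the units of the state.
- ctrl.sense(): the state, without advancing time (a new reading comes with each control period).
- vision.capture(name): name is "scene" or "top"; returns a dict with "pixels" (420x560x3 uint8, red, green, blue), "vfov" (degrees; the focal length in pixels is half the picture's height over the tangent of half this angle, whatever the lens; pixels are square), "cx", "cy" (the principal point, pixels), "k1" (the pictures are not rectified: a ray, as slopes to the right and down, at radius r is drawn at 1 + k1 r^2 times it, then the intrinsics apply), "rvec" (rotation vector, rad) and "tvec" (3), from world to camera coordinates, as OpenCV has them. Camera axes: x right, y down, z forward; pixel columns grow to the right and rows downward; lengths in mm; the calibration is good to about 2 mm. A picture is of the moment at which its call begins. There is no depth.
- ctrl.finish_job(): hands the job in; it is judged then, once.
The state is a dict: "time_s": time; "joints": joint angles; "dq": joint speeds; "tau": joint torques, N m; "eef_pos": TCP position; "ee_rot": TCP orientation; "force": force on the tool from outside, world axes, zero at the start; "wrist_torque": the same for the moment, N m; "grip_width": opening from 0.0 (shut) to 1.0 (fully open); "grip_force": force on a finger pad.
Only numpy, scipy, OpenCV 4.12 (cv2) and the standard library are available. Lean on these libraries where they do the work, as an engineer would, in place of code of your own. Each camera call takes 0.05 s, during which the arm holds its last target. There are 200 camera calls.

### The job

Load the bonding press: take the large brass slotted mass off the board, slide its slot sideways onto the hanger's stem just above the mass already hanging there, turn it so that its slot points about a quarter turn or more away from the lower one's slot, and let it down gently until it nests flat on the lower mass. Feel your way on, for the hanger may sit a little to either side: a stone is being bonded under the ram, so never push the hanger hard, never lift the beam, and leave the lower mass's slot facing the column and everything else where it is.

Things in the scene. Friction and masses are not known exactly. Their poses are not given: they have to be found in the camera images.
- press: dead-weight lever press, fixed: green base, forked column, steel beam pivoted in the column, hanger under the beam's near end. Origin on the bench under the beam's near end when the beam is straight; x along the beam to the column, y left, z up. Base 225 x 86 mm, 18 mm high, from x = 78 mm on. The press must never be pushed with over 15 N in all, the weight of the added mass included.
- press_end (a point): the beam's near end when the beam is straight, 95 mm up; axes as the press. The beam is 6 mm wide and 16 mm tall and ends in a clevis 14 x 14 mm, 84 to 103 mm up, from which the stem hangs. The column stands on a stiff swivel, so the clevis and hanger rest anywhere within 9 mm either side of this point in y (not measured: look or feel); friction holds them there against about 10 N.
- press_seat (a point): 56 mm above the bench under press_end: height of the lower mass's flat top (or up to 1 mm lower). The hanger's stem, a 6 mm upright rod, is bare from 58 to 84 mm up. It stands over this point along x, but off it in y as the clevis is. A leaf spring lets it yield 1 mm per 7 N along x. The added mass goes on from the near side; fingers may stand astride the beam.
- press_column (a point): top of the press's forked column (36 x 36 mm), 112 mm above the bench, at the beam's pivot, 245 mm along x from press_end.
- beam (a joint): the beam's pivot (rad): about 0 with the ram down on the stone; grows as the hanger end is lifted (0.02 is 5 mm at the hanger). It must stay down.
- low (a joint): how the lower mass, a twin of the loose one, is turned on the hanger (rad): 0 when its slot points along the press's x axis to the column; counter-clockwise from above is positive. Its boss, 24 mm across, rises 2.5 mm above its flat top. It can be dragged round by what turns on it.
- disc_center (a point): large brass slotted mass to load, flat on the board, boss up: 60 mm across, 10 mm thick plus a boss 24 mm across, 2.5 mm high on top; recess 26 mm across, 3 mm deep underneath, so masses nest 10 mm apart; 176 to 275 g. Slot 8 mm wide, open to the rim, ends in a half round about the centre; mouth corners cut off by 1 mm. Point on its axis half-way up the 10 mm; x out through the slot's mouth, z up.
- disc_mouth (a point): the middle of the slot's mouth on the rim of the large brass mass: 30 mm from its centre, half-way up; axes as for disc_center.
- small: a smaller steel slotted mass, 38 mm across and 7 mm thick, lying on the same board, to be left alone. Origin at the centre of its underside, 8 mm above the bench; x out through its slot.
- board: the wooden board with dark green cloth on which both loose masses lie, about 84 mm apart: 190 x 90 mm, its top 8 mm above the bench; fixed. Origin at the centre of its underside, x along its length.
- burs: a round wooden stand with burs in it, 54 mm across and 55 mm high, loose, to be left alone. Origin at the centre of its underside.
- anvil: a small dark steel bench anvil, about 95 mm long and 40 mm high, loose, to be left alone. Origin at the centre of its underside; its horn points along x.
Things that resemble listed ones, but are neither listed nor needed, are in the scene too. Of the things shaped like the part that bears disc_center, the brass one is meant.

How it is judged (in metres and radians):
On the way:
1. the large brass mass is around the stem: its centre within 4 mm of press_end along the beam and 12 mm across, between the lower mass and the clevis (x of disc_center in the frame of press between -0.004 and 0.004 m and y of disc_center in the frame of press between -0.012 and 0.012 m and z of disc_center in the frame of press between 0.058 and 0.085 m), for 0.1 s.
At the end, for the whole second after the job is handed in: the brass mass is nested on the lower one: centre within 4 mm along and 12 mm across the beam of press_end, 58.8 to 61.8 mm up, level within 0.06 rad, slot at least 70 degrees off the column's direction; the lower one's slot within 0.4 rad of it; beam down; at rest (x of disc_center in the frame of press between -0.004 and 0.004 m and y of disc_center in the frame of press between -0.012 and 0.012 m and z of disc_center in the frame of press between 0.0588 and 0.0618 m and angle between disc_center's own z axis and vertical below 0.06 rad and x of disc_mouth in the frame of press below 0.0102 m and value of joint low between -0.4 and 0.4 rad and value of joint beam below 0.01 rad and linear speed of disc below 0.02 m/s); the robot touches nothing.
It fails at once if the hanger, its load or any other part of the press is pushed with more than 15 N in all (contact force between press and anything else above 15 N).
It fails at once if the beam is lifted by more than 0.02 rad (5 mm at the hanger) (value of joint beam above 0.02 rad).
It fails at once if the small steel mass, the bur stand or the anvil is moved by more than 10 mm (distance of any of small, burs, anvil from where it was at the start of the episode above 0.01 m).
It also fails if it takes over 72 s, if anything falls off the work surface, if the arm or the gripper's body presses on something with over 40 N, if the wrist force passes 120 N, or if a joint passes its speed limit or range.

## Working session

There is one attempt and no reset: what is moved stays moved. The work goes in short steps, Python scripts to look and compute and a tool call to move; the robot and the scene stay as the last step left them, time stands still between calls to the robot, and variables do not carry over. Pictures are saved under pics/ and viewed, at most 10 in all, crops included, and the job is handed in when it is done.

Besides the shell and the picture viewer there is one more tool, called after "Emit:" in YAML: its name, and indented under it one key for each argument. play_rows: Moves the arm, as the interface text tells. Its arguments: {"type":"object","properties":{"translation":{"type":"array"},"rotation":{"type":"array"},"gripper":{"type":"array"},"force":{"type":"number"}},"required":["translation","rotation","gripper"]}

```bash
mkdir -p pics; cat > h.py <<'E'
import numpy as np, cv2
from rig import ctrl, vision
def cap(n):
    return vision.capture(n)
def save(c,name,box=None,s=1):
    im=c["pixels"][:,:,::-1]
    if box: x0,y0,x1,y1=box; im=im[y0:y1,x0:x1]
    cv2.imwrite("pics/"+name,cv2.resize(im,None,fx=s,fy=s,interpolation=cv2.INTER_CUBIC))
def KD(c):
    f=c["pixels"].shape[0]/2/np.tan(np.radians(c["vfov"])/2)
    return np.array([[f,0,c["cx"]],[0,f,c["cy"]],[0,0,1.]]),np.array([c["k1"],0,0,0.])
def ray(c,uv):
    K,_=KD(c); uv=np.atleast_2d(np.float64(uv))
    d=(uv-[K[0,2],K[1,2]])/K[0,0]; n=d.copy()
    for _ in range(30): n=d/(1+c["k1"]*(n**2).sum(1,keepdims=True))
    R=cv2.Rodrigues(np.float64(c["rvec"]))[0]; t=np.float64(c["tvec"]).ravel()
    return -R.T@t, np.c_[n,np.ones(len(n))]@R
def plane(c,uv,z):
    o,D=ray(c,uv); return o+D*((z-o[2])/D[:,2:])
def proj(c,P):
    K,d=KD(c); return cv2.projectPoints(np.float64(P).reshape(-1,1,3),np.float64(c["rvec"]),np.float64(c["tvec"]),K,d)[0].reshape(-1,2)
E
python3 - <<'E'
from h import *
for n in("scene","top"):
    c=cap(n); im=c["pixels"][:,:,::-1]; cv2.imwrite(f"pics/{n}0.png",im); print(n,ray(c,[[280,210]]),c["vfov"],c["k1"])
s=ctrl.sense(); print(s)
E
```

```text
scene (array([ 907.53056133, -438.08311708,  854.02677935]), array([[-0.38516206,  0.45556566, -0.80293357]])) 51.190939911350625 -0.10019177934749589
top (array([368.71993193, -41.65768788, 963.78714214]), array([[ 0.18951056,  0.03144835, -0.98137634]])) 52.90876045018744 -0.11673091378596598
{'time_s': 0.1, 'joints': array([-1.40135112e+00,  3.13390031e-01,  1.49835768e+00,  3.48411783e-06,
        1.33103415e+00, -2.23417489e-01]), 'dq': array([ 1.32303836e-04,  8.37265083e-04, -1.31142500e-03,  1.18030387e-03,
       -5.59085460e-05, -2.51408091e-03]), 'tau': array([ 2.44207207e-03, -4.12899435e+01, -2.60141033e+01, -1.84793257e-04,
        3.01574022e-03,  2.20915672e-05]), 'eef_pos': array([ 200.92827805, -484.77218836,  230.7956601 ]), 'ee_rot': array([-5.94343711e-04,  9.80769225e-01,  1.95170117e-01,  1.77355335e-05]), 'force': array([ 0.13828291,  0.25557661, -0.11124889]), 'wrist_torque': array([-0.0558319 , -0.02657666, -0.04184425]), 'grip_force': 0.0, 'grip_width': 0.999470081173831}
```

View pics/scene0.png

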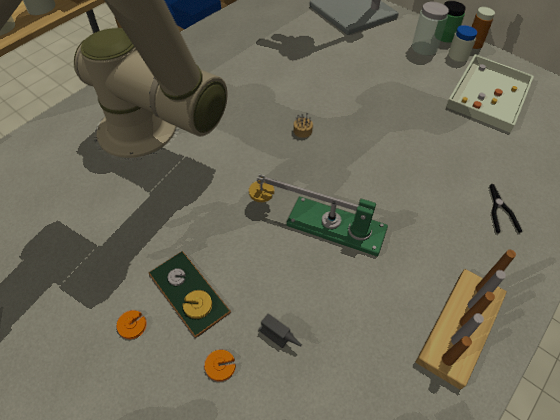

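View pics/top0.png

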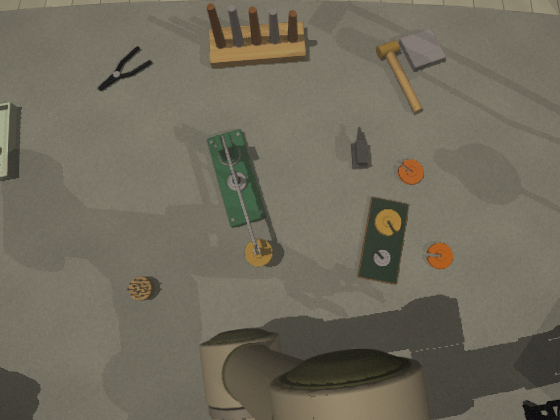

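Scene view: the press runs from (262,185) to (370,215). The board has a yellow brass disc at (197,304) and the small steel one at (177,277). Two orange discs lie off the board at (131,324) and (220,365). In the top view the brass disc is at (388,222), the oranges at (411,172) and (440,256), and the hanger end at (258,250). The brass one on the green cloth beside the steel mass is the one meant. I'll measure it and confirm it in a crop.

```bash
cat > m.py <<'E'
from h import *
C={n:cap(n) for n in("scene","top")}
def blobs(c,box,lo,hi,mina=60):
    hsv=cv2.cvtColor(c["pixels"],cv2.COLOR_RGB2HSV); m=cv2.inRange(hsv,lo,hi); M=np.zeros_like(m); x0,y0,x1,y1=box; M[y0:y1,x0:x1]=m[y0:y1,x0:x1]
    cs=cv2.findContours(M,cv2.RETR_EXTERNAL,cv2.CHAIN_APPROX_NONE)[0]
    return [k[:,0,:] for k in cs if cv2.contourArea(k)>mina]
if __name__=="__main__":
    for n,box in(("top",(355,195,415,290)),("scene",(145,250,235,340))):
        c=C[n]
        for k in blobs(c,box,(17,110,90),(35,255,255)):
            h=cv2.convexHull(k.astype(np.int32))[:,0,:]
            P=plane(c,h,18.)[:,:2]; (x,y),r=cv2.minEnclosingCircle(P.astype(np.float32)); print(n,"disc",x,y,r)
        hsv=cv2.cvtColor(c["pixels"],cv2.COLOR_RGB2HSV)
    c=C["top"]
    for n,box,z in(("top",(200,120,275,235),18),("top",(355,190,415,290),8)):
        for k in blobs(C[n],box,(40,60,20),(95,255,200),300):
            P=plane(C[n],k,z)[:,:2].astype(np.float32); print("green",cv2.minAreaRect(P), np.round(cv2.boxPoints(cv2.minAreaRect(P))).tolist())
    a=C["top"]["pixels"][185:295,350:460]; b=C["top"]["pixels"][185:295,205:315] ; 
    a2=C["scene"]["pixels"][250:360,145:255]; b2=C["scene"]["pixels"][150:260,235:345]
    im=np.vstack([np.hstack([a,b]),np.hstack([a2,b2])])[:,:,::-1]
    cv2.imwrite("pics/z1.png",cv2.resize(im,(600,600),interpolation=cv2.INTER_CUBIC))
E
python3 m.py
```

```text
top disc 529.8172607421875 -256.8545837402344 31.099199295043945
scene disc 533.446533203125 -259.24859619140625 32.17861557006836
green ((599.977294921875, 62.16327667236328), (149.60165405273438, 40.13972091674805), 18.986589431762695) [[523.0, 57.0], [536.0, 19.0], [677.0, 68.0], [664.0, 105.0]]
green ((628.2685546875, 95.00791931152344), (223.258544921875, 83.51689910888672), 18.014713287353516) [[509.0, 100.0], [535.0, 21.0], [747.0, 90.0], [722.0, 169.0]]
```

View pics/z1.png

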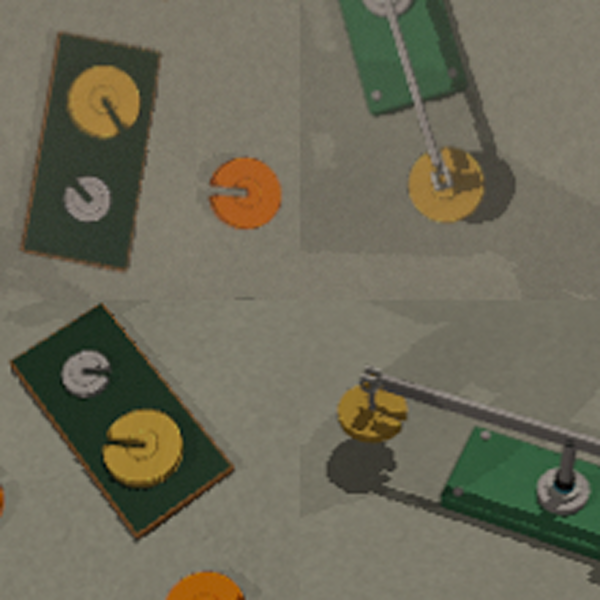

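The crop confirms it: the brass disc sits on the green cloth next to the small steel one, with its slot toward the lower right in the top view. The lower mass hangs under the clevis with its slot toward the column. Next I'll refine the slot direction and the hanger position.

```bash
cat > m2.py <<'E'
from m import *
for n,bd,bh in(("top",(355,195,415,290),(235,225,285,275)),("scene",(145,250,235,340),(240,170,280,205))):
    c=C[n]; hsv=cv2.cvtColor(c["pixels"],cv2.COLOR_RGB2HSV)
    ks=blobs(c,bd,(17,110,60),(35,255,255)); k=max(ks,key=len); P=plane(c,cv2.convexHull(k.astype(np.int32))[:,0,:],16)[:,:2].astype(np.float32)
    e=cv2.fitEllipse(P); print(n,"disc ell",np.round(e[0],1),np.round(e[1],1))
    # slot: darkest pixels within disc
    x,y=e[0]; yy,xx=np.mgrid[bd[1]:bd[3],bd[0]:bd[2]]; uv=np.c_[xx.ravel(),yy.ravel()]; Q=plane(c,uv,18)[:,:2]-[x,y]
    v=hsv[uv[:,1],uv[:,0],2].astype(float); r=np.hypot(*Q.T); s=(r<27)&(r>9)
    yel=np.median(v[s]); w=np.clip(yel*0.75-v,0,None)*s; d=(Q*w[:,None]).sum(0); print(" slot ang",np.degrees(np.arctan2(d[1],d[0])),"n",(w>0).sum())
    ks=blobs(c,bh,(15,90,40),(38,255,255),20); k=np.vstack(ks); P=plane(c,cv2.convexHull(k.astype(np.int32))[:,0,:],54)[:,:2].astype(np.float32)
    e=cv2.fitEllipse(P); print(" hanger ell@z54",np.round(e[0],1),np.round(e[1],1), "circ",cv2.minEnclosingCircle(P))
c=C["top"]; g=np.vstack(blobs(c,(200,120,275,235),(40,60,20),(95,255,200),300)); P=plane(c,g,18)[:,:2].astype(np.float32); R=cv2.minAreaRect(P);print(R)
g=np.vstack(blobs(C["scene"],(280,190,395,260),(40,60,20),(95,255,200),300)); 
# beam pixels: grey low-sat bright in top
for n,b in(("top",(222,150,262,240)),):
    hsv=cv2.cvtColor(c["pixels"],cv2.COLOR_RGB2HSV); m=[]
    for yv in range(195,238):
        row=hsv[yv,225:262]; i=np.where((row[:,1]<40)&(row[:,2]>110))[0]
        if 0<len(i)<6 and yv<222: m.append((225+i.mean(),yv))
    B=plane(c,np.array(m),103)[:,:2]; l=cv2.fitLine(B.astype(np.float32),cv2.DIST_HUBER,0,.01,.01).ravel(); print("beam",len(m),np.degrees(np.arctan2(l[1],l[0])),l)
E
python3 m2.py
```

```text
top disc ell [ 530.4 -257.3] [60.4 62.2]
 slot ang -148.68733972209768 n 26
 hanger ell@z54 [450.1  31.9] [59.  61.1] circ ((450.41448974609375, 31.549222946166992), 30.638179779052734)
scene disc ell [ 532.  -258.7] [61.  65.5]
 slot ang -147.05864555416056 n 28
 hanger ell@z54 [453.1  30. ] [60.3 67.5] circ ((451.7317810058594, 27.96567726135254), 33.683135986328125)
((628.3098754882812, 94.91044616699219), (223.3566131591797, 84.0093994140625), 18.268394470214844)
beam 26 14.517157 [9.6807259e-01 2.5066990e-01 5.4182654e+02 6.5644165e+01]
```

Emit:
play_rows:
  translation:
    - [0.05,-0.01,0]
    - [0.1,-0.02,0]
    - [0.15,-0.03,0]
    - [0.2,-0.04,0]
    - [0.25,-0.05,0.02]
    - [0.3,-0.06,0.05]
    - [0.35,-0.075,0.09]
    - [0.391,-0.084,0.13]
    - [0.391,-0.084,0.17]
    - [0.391,-0.084,0.17]
  rotation:
    - [0,0,0.1]
    - [0,0,0.2]
    - [0,0,0.3]
    - [0,0,0.4]
    - [0,0,0.5]
    - [0,0,0.6]
    - [0,0,0.62]
    - [0,0,0.62]
    - [0,0,0.62]
    - [0,0,0.62]
  gripper: [-1,-1,-1,-1,-1,-1,-1,-1,-1,-1]
  force: 30

```text
time_s: 1.55
eef_pos: [528.8, -256.5, 58.8]
ee_rot: [-0.002, 0.994, -0.113, -0.003]
force: [-0.8, 0.2, -0.2]
grip_width: 1.003
grip_force: 0.0
```

Emit:
play_rows:
  translation:
    - [0.002,0.001,0.01]
    - [0.002,0.001,0.02]
    - [0.002,0.001,0.03]
    - [0.002,0.001,0.04]
    - [0.002,0.001,0.044]
    - [0.002,0.001,0.046]
    - [0.002,0.001,0.046]
  rotation:
    - [0,0,0]
    - [0,0,0]
    - [0,0,0]
    - [0,0,0]
    - [0,0,0]
    - [0,0,0]
    - [0,0,0]
  gripper: [-0.6,-0.6,-0.6,-0.6,-0.6,-0.6,-0.6]

```text
time_s: 2.42
eef_pos: [531.8, -259.2, 15.4]
ee_rot: [0.0, 0.994, -0.113, 0.0]
force: [-0.6, -0.0, -1.5]
grip_width: 0.803
grip_force: 0.0
```

```bash
python3 - <<'E'
from h import *
c=cap("scene"); save(c,"g1.png",(130,230,260,360),4)
s=ctrl.sense(); print(s["eef_pos"],s["force"],s["wrist_torque"])
E
```

```text
[ 531.85807603 -259.28381642   15.52167115] [-0.28150654  0.05582598 -0.73022457] [-0.0118786 -0.0431315  0.0578611]
```

View pics/g1.png

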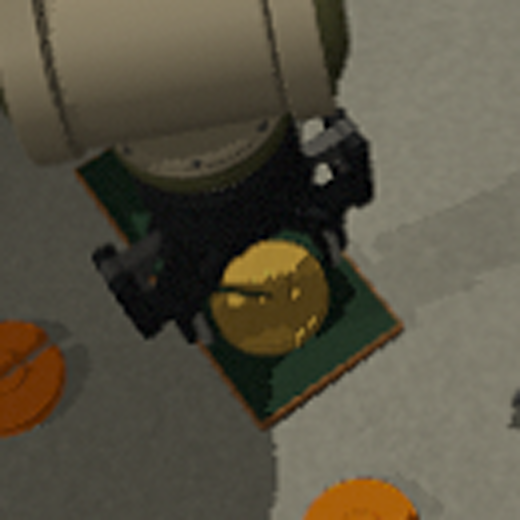

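The fingers stand astride the disc, with crop tips at (195,325) and (335,240). I'll now feel down for the board.

Emit:
play_rows:
  translation:
    - [0,0,0.002]
    - [0,0,0.004]
    - [0,0,0.006]
    - [0,0,0.008]
    - [0,0,0.008]
    - [0,0,0.008]
  rotation:
    - [0,0,0]
    - [0,0,0]
    - [0,0,0]
    - [0,0,0]
    - [0,0,0]
    - [0,0,0]
  gripper: [-0.6,-0.6,-0.6,-0.6,-0.6,-0.6]

```text
time_s: 3.22
eef_pos: [531.8, -259.2, 7.3]
ee_rot: [0.0, 0.994, -0.113, 0.0]
force: [-0.4, 0.3, -0.5]
grip_width: 0.8
grip_force: 0.0
```

Emit:
play_rows:
  translation:
    - [0,0,0.001]
    - [0,0,0.002]
    - [0,0,0.003]
    - [0,0,0.003]
    - [0,0,0.003]
  rotation:
    - [0,0,0]
    - [0,0,0]
    - [0,0,0]
    - [0,0,0]
    - [0,0,0]
  gripper: [-0.6,-0.6,-0.6,-0.6,-0.6]

```text
time_s: 3.85
eef_pos: [531.8, -259.2, 4.3]
ee_rot: [0.0, 0.994, -0.113, 0.0]
force: [0.4, 0.4, 0.2]
grip_width: 0.801
grip_force: 0.0
```

Emit:
play_rows:
  translation:
    - [0,0,0.001]
    - [0,0,0.002]
    - [0,0,0.002]
    - [0,0,0.002]
  rotation:
    - [0,0,0]
    - [0,0,0]
    - [0,0,0]
    - [0,0,0]
  gripper: [-0.6,-0.6,-0.6,-0.6]

```text
time_s: 4.35
eef_pos: [531.7, -259.2, 2.3]
ee_rot: [-0.0, 0.994, -0.113, -0.0]
force: [-0.3, 0.5, -0.2]
grip_width: 0.8
grip_force: 0.0
```

Emit:
play_rows:
  translation:
    - [0,0,0.0005]
    - [0,0,0.001]
    - [0,0,0.0015]
    - [0,0,0.002]
    - [0,0,0.002]
  rotation:
    - [0,0,0]
    - [0,0,0]
    - [0,0,0]
    - [0,0,0]
    - [0,0,0]
  gripper: [-0.6,-0.6,-0.6,-0.6,-0.6]

```text
time_s: 4.97
eef_pos: [531.8, -259.2, 0.8]
ee_rot: [0.0, 0.994, -0.113, 0.0]
force: [-2.6, 1.8, 6.3]
grip_width: 0.8
grip_force: 2.9
```

The fingers touch at TCP z about 1, so the tips sit about 7 mm behind the TCP. I'll rise to z = 5 and close.

Emit:
play_rows:
  translation:
    - [0,0,-0.0048]
    - [0,0,-0.0048]
    - [0,0,-0.0048]
    - [0,0,-0.0048]
    - [0,0,-0.0048]
    - [0,0,-0.0048]
    - [0,0,-0.0048]
    - [0,0,-0.0048]
  rotation:
    - [0,0,0]
    - [0,0,0]
    - [0,0,0]
    - [0,0,0]
    - [0,0,0]
    - [0,0,0]
    - [0,0,0]
    - [0,0,0]
  gripper: [-0.6,-0.6,-0.4,-0.3,-0.2,-0.2,-0.2,-0.2]
  force: 35

```text
time_s: 5.98
eef_pos: [531.8, -259.0, 5.5]
ee_rot: [-0.0, 0.994, -0.113, 0.0]
force: [-0.6, 2.4, 6.7]
grip_width: 0.679
grip_force: 37.0
```

Emit:
play_rows:
  translation:
    - [0,0,-0.005]
    - [0,0,-0.015]
    - [0,0,-0.03]
    - [0,0,-0.05]
    - [0,0,-0.07]
    - [0,0,-0.1]
    - [0,0,-0.12]
    - [0,0,-0.12]
    - [0,0,-0.12]
  rotation:
    - [0,0,0]
    - [0,0,0]
    - [0,0,0]
    - [0,0,0]
    - [0,0,0]
    - [0,0,0]
    - [0,0,0]
    - [0,0,0]
    - [0,0,0]
  gripper: [-0.2,-0.2,-0.2,-0.2,-0.2,-0.2,-0.2,-0.2,-0.2]

```text
time_s: 7.1
eef_pos: [531.4, -258.9, 124.4]
ee_rot: [-0.0, 0.994, -0.113, -0.001]
force: [-0.5, -0.2, -1.8]
grip_width: 0.68
grip_force: 38.2
```

Emit:
play_rows:
  translation:
    - [-0.01,-0.01,0]
    - [-0.035,-0.035,0]
    - [-0.06,-0.065,0]
    - [-0.085,-0.095,0]
    - [-0.11,-0.12,0]
    - [-0.135,-0.145,0]
    - [-0.16,-0.17,0]
    - [-0.185,-0.2,0]
    - [-0.2,-0.218,0]
    - [-0.208,-0.226,0]
  rotation:
    - [0,0,-0.18]
    - [0,0,-0.36]
    - [0,0,-0.54]
    - [0,0,-0.72]
    - [0,0,-0.9]
    - [0,0,-1.08]
    - [0,0,-1.26]
    - [0,0,-1.44]
    - [0,0,-1.62]
    - [0,0,-1.8]
  gripper: [-0.2,-0.2,-0.2,-0.2,-0.2,-0.2,-0.2,-0.2,-0.2,-0.2]

```text
time_s: 8.35
eef_pos: [378.9, 9.0, 124.5]
ee_rot: [-0.001, 0.704, 0.71, -0.0]
force: [0.5, -0.4, -3.5]
grip_width: 0.682
grip_force: 38.3
```

Emit:
play_rows:
  translation:
    - [0,0,0]
    - [0,0,0]
    - [0,0,0]
    - [0,0,0]
    - [0,0,0]
    - [0,0,0]
    - [0,0,0]
    - [0,0,0]
  rotation:
    - [0,0,-0.18]
    - [0,0,-0.36]
    - [0,0,-0.54]
    - [0,0,-0.72]
    - [0,0,-0.9]
    - [0,0,-1.06]
    - [0,0,-1.106]
    - [0,0,-1.106]
  gripper: [-0.2,-0.2,-0.2,-0.2,-0.2,-0.2,-0.2,-0.2]

```text
time_s: 9.35
eef_pos: [379.6, 8.0, 124.6]
ee_rot: [-0.001, 0.23, 0.973, 0.0]
force: [-0.0, 0.4, -3.5]
grip_width: 0.678
grip_force: 38.3
```

```bash
python3 - <<'E'
from h import *
s=ctrl.sense(); p=s["eef_pos"]; print(p,s["ee_rot"],s["joints"],s["force"])
c=cap("scene"); print(proj(c,[p+[0,0,12.7]]),proj(c,[[450,32,84]]))
a=c["pixels"][100:250,190:340]; t=cap("top"); print(proj(t,[p+[0,0,12.7]]))
b=t["pixels"][190:340,190:340]
cv2.imwrite("pics/p2.png",cv2.resize(np.hstack([a,b])[:,:,::-1],(800,400),interpolation=cv2.INTER_CUBIC))
E
```

```text
[379.60618916   7.97004199 124.58654457] [-6.35462726e-04  2.29629446e-01  9.73277920e-01  5.81329061e-05] [-2.90343431e-01  1.27505210e-01  2.04367444e+00  5.03407726e-05
  9.71688562e-01 -1.39777420e+00] [-0.03214696  0.35273114 -3.51080735]
[[229.0214216  156.25419226]] [[260.26020373 181.11568696]]
[[265.84149779 285.04060579]]
```

View pics/p2.png

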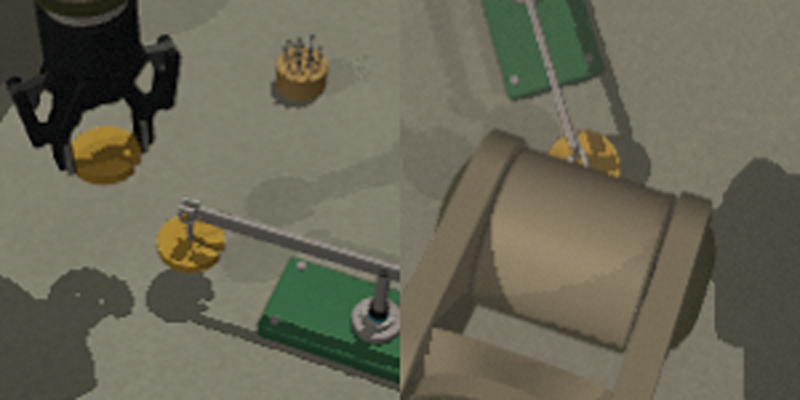

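Emit:
play_rows:
  translation:
    - [0,0,0.015]
    - [0,0,0.03]
    - [0,0,0.045]
    - [0,0,0.055]
    - [0,0,0.062]
    - [0,0,0.062]
    - [0,0,0.062]
  rotation:
    - [0,0,0]
    - [0,0,0]
    - [0,0,0]
    - [0,0,0]
    - [0,0,0]
    - [0,0,0]
    - [0,0,0]
  gripper: [-0.2,-0.2,-0.2,-0.2,-0.2,-0.2,-0.2]

```text
time_s: 10.32
eef_pos: [380.2, 7.8, 63.4]
ee_rot: [0.0, 0.229, 0.973, -0.0]
force: [-0.3, 0.7, -2.8]
grip_width: 0.677
grip_force: 38.3
```

```bash
python3 - <<'E'
from h import *
s=ctrl.sense(); p=s["eef_pos"]; print(p,s["ee_rot"],s["force"])
c=cap("scene"); np.save("c.npy",c,allow_pickle=True)
save(c,"p3.png",(200,140,290,215),8)
tz=p[2]+12.7
f=lambda P:np.round((proj(c,P)-[200,140])*8+3.5,0).tolist()
d=np.array([.948,.317,0])
print("tcp@top",f([p*[1,1,0]+[0,0,tz]]),"mouth if dir",f([p*[1,1,0]+[0,0,tz]+30*d]),"stem 58,84",f([[450,32,58],[450,32,84]]))
hsv=cv2.cvtColor(c["pixels"],cv2.COLOR_RGB2HSV)
for y in range(176,194): print(y,[tuple(int(v) for v in hsv[y,x]) for x in range(255,268)])
E
```

```text
[380.23454211   7.80471105  63.40842648] [ 3.32337212e-04  2.29400694e-01  9.73332015e-01 -1.70098077e-06] [-0.2862907   0.65984972 -2.84268063]
tcp@top [[255.0, 279.0]] mouth if dir [[348.0, 309.0]] stem 58,84 [[488.0, 390.0], [486.0, 332.0]]
176 [(24, 38, 129), (24, 37, 130), (25, 39, 124), (24, 38, 107), (21, 33, 78), (15, 27, 75), (19, 25, 83), (23, 26, 89), (21, 19, 96), (27, 28, 102), (25, 42, 110), (25, 40, 116), (25, 37, 116)]
177 [(24, 38, 128), (24, 37, 132), (24, 26, 146), (21, 23, 147), (23, 24, 126), (18, 52, 113), (20, 136, 86), (19, 87, 73), (25, 22, 69), (23, 26, 87), (19, 27, 130), (16, 27, 143), (22, 31, 125)]
178 [(25, 35, 131), (26, 35, 123), (23, 29, 106), (21, 23, 109), (21, 25, 134), (18, 25, 156), (21, 22, 160), (24, 18, 138), (20, 27, 86), (14, 28, 100), (15, 26, 138), (14, 26, 148), (13, 25, 143)]
179 [(25, 35, 131), (26, 32, 119), (22, 32, 87), (17, 23, 77), (18, 15, 84), (23, 22, 93), (27, 23, 102), (20, 25, 93), (30, 25, 61), (21, 25, 71), (17, 27, 85), (14, 29, 96), (13, 30, 121)]
180 [(26, 31, 125), (23, 30, 102), (15, 8, 68), (19, 111, 108), (21, 161, 
[... 2095 characters left out ...]
), (20, 170, 84), (21, 188, 68), (20, 190, 79), (20, 186, 100), (21, 179, 144)]
191 [(21, 176, 171), (21, 175, 149), (21, 183, 95), (20, 173, 100), (20, 181, 97), (20, 183, 95), (20, 172, 92), (21, 176, 139), (22, 165, 161), (22, 153, 122), (20, 145, 67), (20, 169, 77), (20, 180, 98)]
192 [(21, 178, 150), (20, 185, 102), (20, 183, 96), (20, 181, 97), (20, 191, 96), (20, 183, 95), (21, 194, 92), (21, 178, 146), (21, 177, 151), (21, 176, 106), (20, 171, 130), (20, 171, 122), (20, 171, 79)]
193 [(21, 183, 102), (21, 183, 95), (20, 176, 97), (21, 187, 97), (20, 183, 96), (21, 183, 89), (20, 174, 114), (21, 176, 146), (21, 176, 159), (21, 177, 167), (21, 174, 170), (21, 171, 170), (21, 173, 168)]
```

View pics/p3.png

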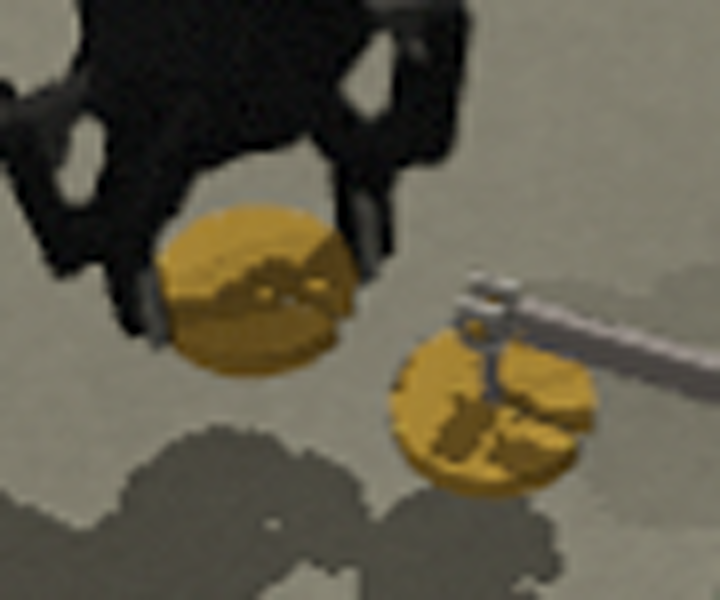

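The held disc at crop (255,280) sits where the TCP projects, with its slot notch at (346,318) toward the column. The stem is at (490,370), about on the travel line. I'll advance now.

Emit:
play_rows:
  translation:
    - [-0.0066,0.0074,0.001]
    - [-0.0136,0.0144,0.001]
    - [-0.0206,0.0214,0.001]
    - [-0.0243,0.0251,0.001]
    - [-0.0243,0.0251,0.001]
    - [-0.0243,0.0251,0.001]
  rotation:
    - [0,0,0]
    - [0,0,0]
    - [0,0,0]
    - [0,0,0]
    - [0,0,0]
    - [0,0,0]
  gripper: [-0.2,-0.2,-0.2,-0.2,-0.2,-0.2]

```text
time_s: 11.12
eef_pos: [412.7, 19.5, 62.0]
ee_rot: [-0.0, 0.229, 0.973, -0.0]
force: [-0.1, -0.0, -3.1]
grip_width: 0.686
grip_force: 38.3
```

Emit:
play_rows:
  translation:
    - [-0.0014,0.0014,0]
    - [-0.0021,0.0021,0]
    - [-0.0028,0.0028,0]
    - [-0.0035,0.0035,0]
    - [-0.0035,0.0035,0]
  rotation:
    - [0,0,0]
    - [0,0,0]
    - [0,0,0]
    - [0,0,0]
    - [0,0,0]
  gripper: [-0.2,-0.2,-0.2,-0.2,-0.2]

```text
time_s: 11.75
eef_pos: [417.7, 21.1, 62.1]
ee_rot: [-0.0, 0.229, 0.973, -0.0]
force: [-0.6, 0.3, -2.8]
grip_width: 0.679
grip_force: 38.3
```

Emit:
play_rows:
  translation:
    - [-0.0005,0.0005,0]
    - [-0.001,0.001,0]
    - [-0.0015,0.0015,0]
    - [-0.002,0.002,0]
    - [-0.002,0.002,0]
  rotation:
    - [0,0,0]
    - [0,0,0]
    - [0,0,0]
    - [0,0,0]
    - [0,0,0]
  gripper: [-0.2,-0.2,-0.2,-0.2,-0.2]

```text
time_s: 12.38
eef_pos: [420.3, 21.9, 62.1]
ee_rot: [-0.0, 0.229, 0.973, 0.0]
force: [0.3, 0.0, -2.6]
grip_width: 0.681
grip_force: 38.3
```

Emit:
play_rows:
  translation:
    - [-0.0005,0.0005,0]
    - [-0.001,0.001,0]
    - [-0.0015,0.0015,0]
    - [-0.0015,0.0015,0]
  rotation:
    - [0,0,0]
    - [0,0,0]
    - [0,0,0]
    - [0,0,0]
  gripper: [-0.2,-0.2,-0.2,-0.2]

```text
time_s: 12.88
eef_pos: [422.4, 22.6, 62.1]
ee_rot: [0.0, 0.229, 0.973, 0.0]
force: [-0.2, 0.2, -2.1]
grip_width: 0.682
grip_force: 38.3
```

Emit:
play_rows:
  translation:
    - [-0.0005,0.0005,0]
    - [-0.001,0.001,0]
    - [-0.0015,0.0015,0]
    - [-0.0015,0.0015,0]
  rotation:
    - [0,0,0]
    - [0,0,0]
    - [0,0,0]
    - [0,0,0]
  gripper: [-0.2,-0.2,-0.2,-0.2]

```text
time_s: 13.38
eef_pos: [424.4, 23.3, 62.1]
ee_rot: [0.0, 0.229, 0.973, 0.0]
force: [-0.1, 0.8, -2.5]
grip_width: 0.682
grip_force: 38.3
```

Emit:
play_rows:
  translation:
    - [-0.0005,0.0005,0]
    - [-0.001,0.001,0]
    - [-0.0015,0.0015,0]
    - [-0.0015,0.0015,0]
  rotation:
    - [0,0,0]
    - [0,0,0]
    - [0,0,0]
    - [0,0,0]
  gripper: [-0.2,-0.2,-0.2,-0.2]

```text
time_s: 13.88
eef_pos: [426.4, 24.0, 62.1]
ee_rot: [0.0, 0.229, 0.973, 0.0]
force: [0.2, 0.2, -1.8]
grip_width: 0.682
grip_force: 38.3
```

The stem is in the slot with no force. I'll continue.

Emit:
play_rows:
  translation:
    - [-0.0007,0.0007,0]
    - [-0.0014,0.0014,0]
    - [-0.0021,0.0021,0]
    - [-0.0028,0.0028,0]
    - [-0.0028,0.0028,0]
  rotation:
    - [0,0,0]
    - [0,0,0]
    - [0,0,0]
    - [0,0,0]
    - [0,0,0]
  gripper: [-0.2,-0.2,-0.2,-0.2,-0.2]

```text
time_s: 14.5
eef_pos: [430.2, 25.2, 62.1]
ee_rot: [0.0, 0.229, 0.973, -0.0]
force: [-0.5, 0.0, -3.0]
grip_width: 0.682
grip_force: 38.3
```

Emit:
play_rows:
  translation:
    - [-0.0007,0.0007,0]
    - [-0.0014,0.0014,0]
    - [-0.0021,0.0021,0]
    - [-0.0028,0.0028,0]
    - [-0.0028,0.0028,0]
  rotation:
    - [0,0,0]
    - [0,0,0]
    - [0,0,0]
    - [0,0,0]
    - [0,0,0]
  gripper: [-0.2,-0.2,-0.2,-0.2,-0.2]

```text
time_s: 15.12
eef_pos: [433.9, 26.5, 62.1]
ee_rot: [0.0, 0.229, 0.973, 0.0]
force: [0.0, 0.4, -2.4]
grip_width: 0.677
grip_force: 38.3
```

```bash
python3 - <<'E'
from h import *
s=ctrl.sense(); print(s["eef_pos"],s["force"],s["wrist_torque"])
c=cap("scene"); save(c,"p4.png",(215,140,305,215),8)
E
```

```text
[433.91671501  26.49403925  62.09897139] [ 0.03867262  0.38980646 -2.43755726] [ 0.00399871  0.03027391 -0.00740545]
```

View pics/p4.png

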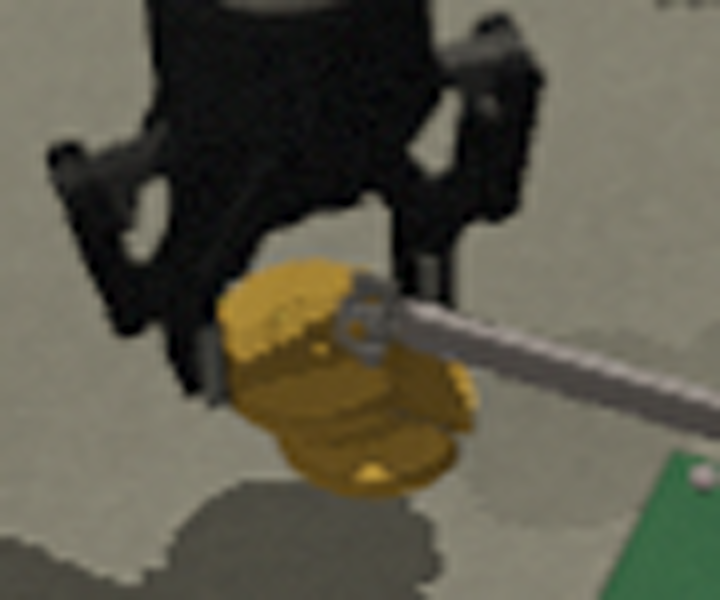

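The held disc at crop (300,350) is between the clevis at (365,320) and the lower mass at (370,450), and the slot is taking the stem. I'll slide on.

Emit:
play_rows:
  translation:
    - [-0.0007,0.0007,0]
    - [-0.0014,0.0014,0]
    - [-0.0021,0.0021,0]
    - [-0.0028,0.0028,0]
    - [-0.0035,0.0035,0]
    - [-0.0035,0.0035,0]
  rotation:
    - [0,0,0]
    - [0,0,0]
    - [0,0,0]
    - [0,0,0]
    - [0,0,0]
    - [0,0,0]
  gripper: [-0.2,-0.2,-0.2,-0.2,-0.2,-0.2]

```text
time_s: 15.92
eef_pos: [438.6, 28.0, 62.1]
ee_rot: [0.0, 0.229, 0.973, 0.0]
force: [-0.5, -0.4, -3.1]
grip_width: 0.682
grip_force: 38.3
```

Emit:
play_rows:
  translation:
    - [-0.0007,0.0007,0]
    - [-0.0014,0.0014,0]
    - [-0.0021,0.0021,0]
    - [-0.0028,0.0028,0]
    - [-0.0035,0.0035,0]
    - [-0.0035,0.0035,0]
  rotation:
    - [0,0,0]
    - [0,0,0]
    - [0,0,0]
    - [0,0,0]
    - [0,0,0]
    - [0,0,0]
  gripper: [-0.2,-0.2,-0.2,-0.2,-0.2,-0.2]

```text
time_s: 16.68
eef_pos: [443.3, 29.6, 62.1]
ee_rot: [0.0, 0.229, 0.973, 0.0]
force: [0.7, -0.3, -2.8]
grip_width: 0.681
grip_force: 38.3
```

Emit:
play_rows:
  translation:
    - [-0.0007,0.0007,0]
    - [-0.0014,0.0014,0]
    - [-0.0021,0.0021,0]
    - [-0.0028,0.0028,0]
    - [-0.0028,0.0028,0]
  rotation:
    - [0,0,0]
    - [0,0,0]
    - [0,0,0]
    - [0,0,0]
    - [0,0,0]
  gripper: [-0.2,-0.2,-0.2,-0.2,-0.2]

```text
time_s: 17.3
eef_pos: [447.1, 30.9, 62.1]
ee_rot: [0.0, 0.229, 0.973, 0.0]
force: [0.4, 1.0, -2.3]
grip_width: 0.677
grip_force: 38.3
```

Emit:
play_rows:
  translation:
    - [-0.0003,0.0003,0]
    - [-0.0007,0.0007,0]
    - [-0.0007,0.0007,0]
    - [-0.0007,0.0007,0]
  rotation:
    - [0,0,0]
    - [0,0,0]
    - [0,0,0]
    - [0,0,0]
  gripper: [-0.2,-0.2,-0.2,-0.2]

```text
time_s: 17.8
eef_pos: [448.0, 31.2, 62.1]
ee_rot: [0.0, 0.229, 0.973, 0.0]
force: [-0.2, -0.4, -2.1]
grip_width: 0.686
grip_force: 38.3
```

Emit:
play_rows:
  translation:
    - [-0.0003,0.0003,0]
    - [-0.0007,0.0007,0]
    - [-0.0007,0.0007,0]
    - [-0.0007,0.0007,0]
  rotation:
    - [0,0,0]
    - [0,0,0]
    - [0,0,0]
    - [0,0,0]
  gripper: [-0.2,-0.2,-0.2,-0.2]

```text
time_s: 18.3
eef_pos: [448.9, 31.5, 62.1]
ee_rot: [-0.0, 0.229, 0.973, 0.0]
force: [0.2, -0.5, -2.9]
grip_width: 0.679
grip_force: 38.3
```

Emit:
play_rows:
  translation:
    - [-0.0003,0.0003,0]
    - [-0.0007,0.0007,0]
    - [-0.0007,0.0007,0]
    - [-0.0007,0.0007,0]
  rotation:
    - [0,0,0]
    - [0,0,0]
    - [0,0,0]
    - [0,0,0]
  gripper: [-0.2,-0.2,-0.2,-0.2]

```text
time_s: 18.8
eef_pos: [449.8, 31.8, 62.1]
ee_rot: [-0.0, 0.229, 0.973, 0.0]
force: [0.3, -0.2, -2.6]
grip_width: 0.679
grip_force: 38.3
```

Emit:
play_rows:
  translation:
    - [-0.0003,0.0003,0]
    - [-0.0005,0.0005,0]
    - [-0.0005,0.0005,0]
    - [-0.0005,0.0005,0]
  rotation:
    - [0,0,0]
    - [0,0,0]
    - [0,0,0]
    - [0,0,0]
  gripper: [-0.2,-0.2,-0.2,-0.2]

```text
time_s: 19.3
eef_pos: [450.5, 32.0, 62.1]
ee_rot: [0.0, 0.229, 0.973, 0.0]
force: [-0.1, -0.3, -2.9]
grip_width: 0.681
grip_force: 38.3
```

Emit:
play_rows:
  translation:
    - [-0.0003,0.0003,0]
    - [-0.0005,0.0005,0]
    - [-0.0005,0.0005,0]
    - [-0.0005,0.0005,0]
  rotation:
    - [0,0,0]
    - [0,0,0]
    - [0,0,0]
    - [0,0,0]
  gripper: [-0.2,-0.2,-0.2,-0.2]

```text
time_s: 19.8
eef_pos: [451.2, 32.3, 62.1]
ee_rot: [0.0, 0.229, 0.973, -0.0]
force: [-0.7, 0.1, -2.7]
grip_width: 0.682
grip_force: 38.3
```

Emit:
play_rows:
  translation:
    - [-0.0003,0.0003,0]
    - [-0.0005,0.0005,0]
    - [-0.0005,0.0005,0]
    - [-0.0005,0.0005,0]
  rotation:
    - [0,0,0]
    - [0,0,0]
    - [0,0,0]
    - [0,0,0]
  gripper: [-0.2,-0.2,-0.2,-0.2]

```text
time_s: 20.3
eef_pos: [451.8, 32.5, 62.1]
ee_rot: [-0.0, 0.229, 0.973, 0.0]
force: [0.6, 0.6, -2.7]
grip_width: 0.681
grip_force: 38.3
```

Emit:
play_rows:
  translation:
    - [-0.0002,0.0002,0]
    - [-0.0004,0.0004,0]
    - [-0.0004,0.0004,0]
    - [-0.0004,0.0004,0]
  rotation:
    - [0,0,0]
    - [0,0,0]
    - [0,0,0]
    - [0,0,0]
  gripper: [-0.2,-0.2,-0.2,-0.2]

```text
time_s: 20.8
eef_pos: [452.4, 32.7, 62.1]
ee_rot: [0.0, 0.229, 0.973, 0.0]
force: [-0.0, 0.5, -2.6]
grip_width: 0.682
grip_force: 38.3
```

Emit:
play_rows:
  translation:
    - [-0.0002,0.0002,0]
    - [-0.0004,0.0004,0]
    - [-0.0004,0.0004,0]
    - [-0.0004,0.0004,0]
  rotation:
    - [0,0,0]
    - [0,0,0]
    - [0,0,0]
    - [0,0,0]
  gripper: [-0.2,-0.2,-0.2,-0.2]

```text
time_s: 21.3
eef_pos: [452.9, 32.8, 62.1]
ee_rot: [-0.0, 0.229, 0.973, -0.0]
force: [-0.6, -0.8, -2.8]
grip_width: 0.681
grip_force: 38.3
```

Emit:
play_rows:
  translation:
    - [-0.0002,0.0002,0]
    - [-0.0004,0.0004,0]
    - [-0.0004,0.0004,0]
    - [-0.0004,0.0004,0]
  rotation:
    - [0,0,0]
    - [0,0,0]
    - [0,0,0]
    - [0,0,0]
  gripper: [-0.2,-0.2,-0.2,-0.2]

```text
time_s: 21.8
eef_pos: [453.2, 33.0, 62.0]
ee_rot: [-0.0, 0.229, 0.973, -0.0]
force: [-3.1, -2.8, -2.1]
grip_width: 0.686
grip_force: 38.4
```

Emit:
play_rows:
  translation:
    - [-0.0002,0.0002,0]
    - [-0.0004,0.0004,0]
    - [-0.0004,0.0004,0]
    - [-0.0004,0.0004,0]
  rotation:
    - [0,0,0]
    - [0,0,0]
    - [0,0,0]
    - [0,0,0]
  gripper: [-0.2,-0.2,-0.2,-0.2]

```text
time_s: 22.3
eef_pos: [453.4, 33.1, 61.9]
ee_rot: [-0.001, 0.229, 0.973, -0.0]
force: [-5.0, -3.5, -1.5]
grip_width: 0.679
grip_force: 38.5
```

Contact at TCP (453,33). I'll back off to centre the disc on the stem, then begin the turn in small feeling steps.

Emit:
play_rows:
  translation:
    - [0.0006,-0.0008,0]
    - [0.0011,-0.0015,0]
    - [0.0011,-0.0015,0]
    - [0.0011,-0.0015,0]
  rotation:
    - [0,0,0]
    - [0,0,0]
    - [0,0,0]
    - [0,0,0]
  gripper: [-0.2,-0.2,-0.2,-0.2]

```text
time_s: 22.8
eef_pos: [452.6, 32.4, 62.2]
ee_rot: [0.0, 0.229, 0.973, 0.0]
force: [0.4, 0.0, -3.1]
grip_width: 0.676
grip_force: 38.3
```

Emit:
play_rows:
  translation:
    - [0,0,0]
    - [0,0,0]
    - [0,0,0]
    - [0,0,0]
    - [0,0,0]
  rotation:
    - [0,0,-0.1]
    - [0,0,-0.2]
    - [0,0,-0.3]
    - [0,0,-0.3]
    - [0,0,-0.3]
  gripper: [-0.2,-0.2,-0.2,-0.2,-0.2]

```text
time_s: 23.42
eef_pos: [452.4, 32.3, 62.1]
ee_rot: [0.0, 0.082, 0.997, 0.0]
force: [0.3, -0.8, -1.9]
grip_width: 0.68
grip_force: 38.3
```

Emit:
play_rows:
  translation:
    - [0,0,0]
    - [0,0,0]
    - [0,0,0]
    - [0,0,0]
    - [0,0,0]
  rotation:
    - [0,0,-0.1]
    - [0,0,-0.2]
    - [0,0,-0.3]
    - [0,0,-0.3]
    - [0,0,-0.3]
  gripper: [-0.2,-0.2,-0.2,-0.2,-0.2]

```text
time_s: 24.05
eef_pos: [452.3, 32.3, 62.1]
ee_rot: [0.0, -0.067, 0.998, -0.0]
force: [0.1, 0.1, -3.4]
grip_width: 0.679
grip_force: 38.3
```

Emit:
play_rows:
  translation:
    - [0,0,0]
    - [0,0,0]
    - [0,0,0]
    - [0,0,0]
  rotation:
    - [0,0,-0.1]
    - [0,0,-0.2]
    - [0,0,-0.2]
    - [0,0,-0.2]
  gripper: [-0.2,-0.2,-0.2,-0.2]

```text
time_s: 24.55
eef_pos: [452.3, 32.3, 62.1]
ee_rot: [0.0, -0.166, 0.986, 0.0]
force: [0.2, 0.2, -2.0]
grip_width: 0.681
grip_force: 38.3
```

Emit:
play_rows:
  translation:
    - [0,0,0]
    - [0,0,0]
    - [0,0,0]
    - [0,0,0]
    - [0,0,0]
  rotation:
    - [0,0,-0.1]
    - [0,0,-0.2]
    - [0,0,-0.3]
    - [0,0,-0.3]
    - [0,0,-0.3]
  gripper: [-0.2,-0.2,-0.2,-0.2,-0.2]

```text
time_s: 25.18
eef_pos: [452.3, 32.3, 62.1]
ee_rot: [0.0, -0.312, 0.95, -0.0]
force: [0.5, 0.1, -2.6]
grip_width: 0.682
grip_force: 38.3
```

Emit:
play_rows:
  translation:
    - [0,0,0]
    - [0,0,0]
    - [0,0,0]
    - [0,0,0]
    - [0,0,0]
    - [0,0,0]
  rotation:
    - [0,0,-0.1]
    - [0,0,-0.2]
    - [0,0,-0.3]
    - [0,0,-0.36]
    - [0,0,-0.36]
    - [0,0,-0.36]
  gripper: [-0.2,-0.2,-0.2,-0.2,-0.2,-0.2]

```text
time_s: 25.92
eef_pos: [452.3, 32.3, 62.1]
ee_rot: [-0.0, -0.477, 0.879, -0.0]
force: [0.3, 0.3, -2.2]
grip_width: 0.682
grip_force: 38.3
```

```bash
python3 - <<'E'
from h import *
s=ctrl.sense(); print(s["time_s"],s["eef_pos"],s["ee_rot"],s["force"],s["joints"])
c=cap("scene"); save(c,"p5.png",(215,140,305,215),8)
E
```

```text
25.925 [452.32670288  32.33924932  62.09270913] [-5.75431895e-06 -4.77321772e-01  8.78728585e-01 -3.18271133e-06] [ 0.28759975  0.31147301 -2.24839967] [-1.87977352e-01  3.84247531e-01  1.90427133e+00 -1.62132053e-05
  8.53078667e-01 -2.75397169e+00]
```

View pics/p5.png

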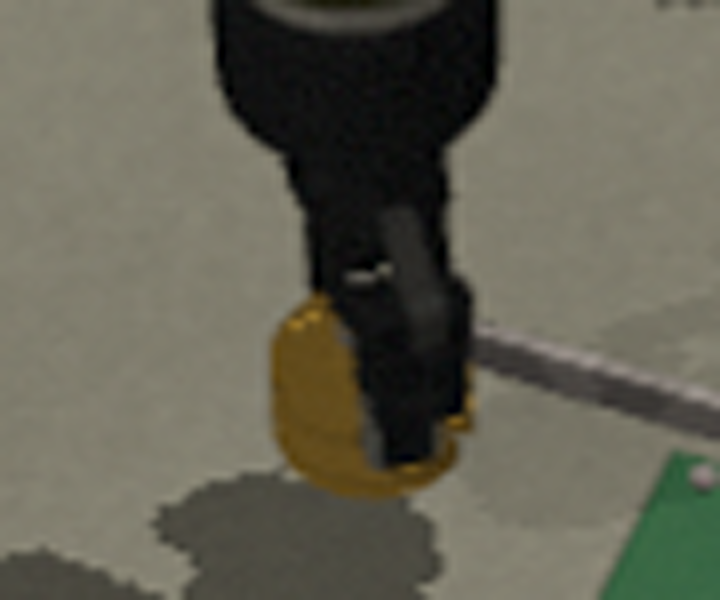

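The disc, at crop (320,390), is over the lower mass and turned about 83°. A finger stands in front at (410,430), clear of the beam. I'll lower it gently.

Emit:
play_rows:
  translation:
    - [0,0,0.001]
    - [0,0,0.002]
    - [0,0,0.003]
    - [0,0,0.004]
    - [0,0,0.005]
    - [0,0,0.005]
  rotation:
    - [0,0,0]
    - [0,0,0]
    - [0,0,0]
    - [0,0,0]
    - [0,0,0]
    - [0,0,0]
  gripper: [-0.2,-0.2,-0.2,-0.2,-0.2,-0.2]

```text
time_s: 26.72
eef_pos: [452.3, 32.4, 57.0]
ee_rot: [-0.0, -0.478, 0.878, 0.0]
force: [-1.0, -0.8, -2.6]
grip_width: 0.679
grip_force: 38.3
```

Emit:
play_rows:
  translation:
    - [0,0,0.0005]
    - [0,0,0.001]
    - [0,0,0.001]
    - [0,0,0.001]
  rotation:
    - [0,0,0]
    - [0,0,0]
    - [0,0,0]
    - [0,0,0]
  gripper: [-0.2,-0.2,-0.2,-0.2]

```text
time_s: 27.22
eef_pos: [452.3, 32.3, 56.1]
ee_rot: [-0.0, -0.478, 0.878, 0.0]
force: [-0.5, 0.1, -2.1]
grip_width: 0.683
grip_force: 38.3
```

Emit:
play_rows:
  translation:
    - [0,0,0.0003]
    - [0,0,0.0006]
    - [0,0,0.0006]
    - [0,0,0.0006]
  rotation:
    - [0,0,0]
    - [0,0,0]
    - [0,0,0]
    - [0,0,0]
  gripper: [-0.2,-0.2,-0.2,-0.2]

```text
time_s: 27.72
eef_pos: [452.3, 32.3, 55.5]
ee_rot: [0.0, -0.478, 0.878, -0.0]
force: [0.1, -0.1, -2.1]
grip_width: 0.684
grip_force: 38.3
```

Emit:
play_rows:
  translation:
    - [0,0,0.0003]
    - [0,0,0.0006]
    - [0,0,0.0006]
    - [0,0,0.0006]
  rotation:
    - [0,0,0]
    - [0,0,0]
    - [0,0,0]
    - [0,0,0]
  gripper: [-0.2,-0.2,-0.2,-0.2]

```text
time_s: 28.22
eef_pos: [452.3, 32.3, 54.9]
ee_rot: [0.0, -0.478, 0.878, -0.0]
force: [0.4, -1.3, -2.8]
grip_width: 0.68
grip_force: 38.3
```

Emit:
play_rows:
  translation:
    - [0,0,0.0003]
    - [0,0,0.0006]
    - [0,0,0.0006]
    - [0,0,0.0006]
  rotation:
    - [0,0,0]
    - [0,0,0]
    - [0,0,0]
    - [0,0,0]
  gripper: [-0.2,-0.2,-0.2,-0.2]

```text
time_s: 28.72
eef_pos: [452.4, 32.3, 54.3]
ee_rot: [0.0, -0.478, 0.878, -0.0]
force: [0.8, -0.4, -2.3]
grip_width: 0.682
grip_force: 38.3
```

Emit:
play_rows:
  translation:
    - [0,0,0.0003]
    - [0,0,0.0006]
    - [0,0,0.0006]
    - [0,0,0.0006]
  rotation:
    - [0,0,0]
    - [0,0,0]
    - [0,0,0]
    - [0,0,0]
  gripper: [-0.2,-0.2,-0.2,-0.2]

```text
time_s: 29.22
eef_pos: [452.3, 32.3, 53.7]
ee_rot: [0.0, -0.478, 0.878, -0.0]
force: [0.2, 0.0, -2.5]
grip_width: 0.68
grip_force: 38.3
```

Emit:
play_rows:
  translation:
    - [0,0,0.0003]
    - [0,0,0.0004]
    - [0,0,0.0004]
    - [0,0,0.0004]
  rotation:
    - [0,0,0]
    - [0,0,0]
    - [0,0,0]
    - [0,0,0]
  gripper: [-0.2,-0.2,-0.2,-0.2]

```text
time_s: 29.72
eef_pos: [452.4, 32.3, 53.4]
ee_rot: [0.0, -0.478, 0.878, -0.0]
force: [-0.1, -0.3, 0.1]
grip_width: 0.685
grip_force: 38.5
```

Emit:
play_rows:
  translation:
    - [0,0,0.0003]
    - [0,0,0.0004]
    - [0,0,0.0004]
    - [0,0,0.0004]
  rotation:
    - [0,0,0]
    - [0,0,0]
    - [0,0,0]
    - [0,0,0]
  gripper: [-0.2,-0.2,-0.2,-0.2]

```text
time_s: 30.22
eef_pos: [452.5, 32.3, 53.1]
ee_rot: [0.0, -0.478, 0.878, -0.0]
force: [-2.4, 0.3, 6.3]
grip_width: 0.684
grip_force: 39.0
```

It seated at TCP z of 53.4, so the disc underside is about 56 mm up, which means nested. I'll unload, release and rise.

Emit:
play_rows:
  translation:
    - [0,0,-0.0005]
    - [0,0,-0.0005]
    - [0,0,-0.0005]
    - [0,0,-0.0005]
  rotation:
    - [0,0,0]
    - [0,0,0]
    - [0,0,0]
    - [0,0,0]
  gripper: [-0.2,-0.2,-0.2,-0.2]
  force: 20

```text
time_s: 30.72
eef_pos: [452.3, 32.3, 53.3]
ee_rot: [0.0, -0.478, 0.878, -0.0]
force: [-0.7, 0.4, 0.6]
grip_width: 0.674
grip_force: 38.6
```

Emit:
play_rows:
  translation:
    - [0,0,0]
    - [0,0,0]
    - [0,0,0]
    - [0,0,0]
    - [0,0,0]
    - [0,0,0]
    - [0,0,0]
    - [0,0,0]
  rotation:
    - [0,0,0]
    - [0,0,0]
    - [0,0,0]
    - [0,0,0]
    - [0,0,0]
    - [0,0,0]
    - [0,0,0]
    - [0,0,0]
  gripper: [-0.38,-0.42,-0.46,-0.5,-0.55,-0.6,-0.7,-0.7]

```text
time_s: 31.72
eef_pos: [452.4, 32.3, 53.4]
ee_rot: [0.0, -0.478, 0.878, -0.0]
force: [-0.0, -0.4, -0.1]
grip_width: 0.853
grip_force: 0.0
```

Emit:
play_rows:
  translation:
    - [0,0,-0.005]
    - [0,0,-0.01]
    - [0,0,-0.02]
    - [0,0,-0.035]
    - [0,0,-0.055]
    - [0,0,-0.08]
    - [0,0,-0.11]
    - [0,0,-0.14]
    - [0,0,-0.16]
    - [0,0,-0.16]
  rotation:
    - [0,0,0]
    - [0,0,0]
    - [0,0,0]
    - [0,0,0]
    - [0,0,0]
    - [0,0,0]
    - [0,0,0]
    - [0,0,0]
    - [0,0,0]
    - [0,0,0]
  gripper: [-0.7,-0.7,-0.7,-0.7,-0.7,-0.7,-0.7,-0.7,-0.7,-0.7]

```text
time_s: 32.98
eef_pos: [452.8, 32.3, 214.8]
ee_rot: [0.001, -0.478, 0.878, -0.001]
force: [-0.6, -0.9, 0.3]
grip_width: 0.848
grip_force: 0.0
```

```bash
python3 - <<'E'
from h import *
s=ctrl.sense(); print(s["time_s"],s["eef_pos"],s["force"])
c=cap("scene"); save(c,"p6.png",(215,140,305,215),8)
print((proj(c,[[451,32,56],[451,32,66]])-[215,140])*8+3.5)
E
```

```text
32.975 [452.80886418  32.29588528 214.83594334] [-0.56221006 -0.93684184  0.34633059]
[[371.12446378 396.05690568]
 [370.08163757 374.26344536]]
```

View pics/p6.png

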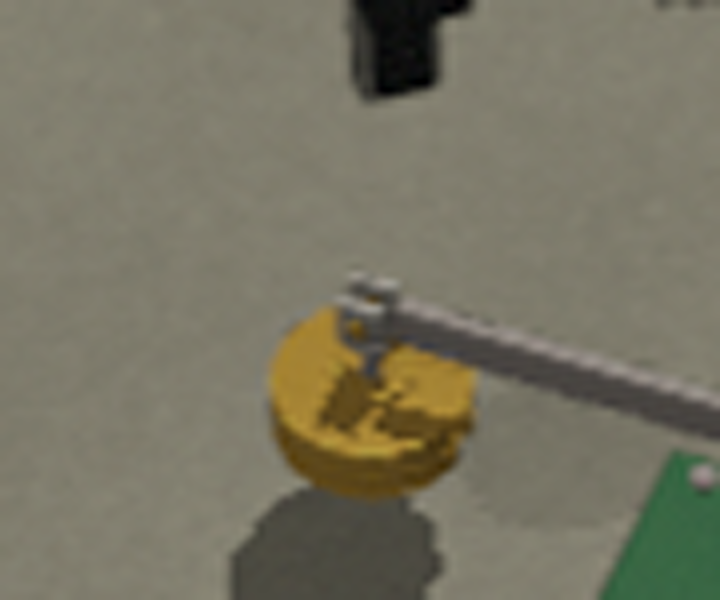

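The stack is coaxial and nested at (372,400). The upper slot is hidden behind the clevis, and the lower slot's notch is still toward the column at (465,430). I'm handing in.

```bash
python3 -c "
from rig import ctrl
print(ctrl.finish_job())"
```

```text
the job is handed in; nothing more can be done
None
```

The large brass mass is on the hanger, nested flat on the lower mass with its slot turned about 83° from the column; I handed the job in at about 33 s but got no verdict back. The highest force I read on the press was about 9 N, at the moment it seated.

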